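# Refit the grille cover of the bench air filter

## Task

The blue grille cover of the bench air filter lies askew on its housing. Push it away from you until its front lip is fully home in the slot under the far hood, then press its near end down, without forcing it, until the yellow latch snaps over it and it lies flat. Then, and not before, slide the red lock bolt all the way in over the cover, and leave the things standing around undisturbed.

Things in the scene. Friction and masses are not known exactly. Their poses are not given: they have to be found in the camera images.
- filter_unit: Bench air filter, a grey box 200 (x) x 150 (y) x 84 mm, fixed to the table, turned up to 0.4 rad. Origin: centre of its underside; x points from the near latch end to the far hood end, z up. 'Unit frame' below means this frame. Side decks along both sides of the recess (|y| = 47 to 75 mm) are 61 mm high.
- recess (a point): Point (0, 0, 54) mm in the unit frame, on the flat floor (filter mat) of the recess that takes the cover: x = -56 to 76 mm, 94 mm wide in y, floor 54 mm above the table.
- shoulder (a point): Point (-56, 0, 84) mm in the unit frame: top edge of the near shoulder, a raised block from x = -100 to -56 mm, 84 mm high, over the full width.
- slot (a point): Middle of the slot under the far hood, (68, 0, 59) mm in the unit frame. The hood spans x = 60 to 100 mm, top 70 mm high, underside 64 mm high; the slot below it is 10 mm high and 16 mm deep, opens toward the recess and ends at a back wall at x = 76 mm.
- cover: Loose blue plastic grille cover, 129 (x) x 88 (y) x 6 mm, about 120 g, solid to the touch. Origin: middle of its underside; x points to the front lip, z out of its upper face. It starts tilted about 0.3 rad, lip low, its rear part lying on the shoulder's edge. Seated, it lies flat on the recess floor, upper face 60 mm high, lip tip at unit x = 73 to 76 mm.
- cover_lip (a point): Middle of the lip's front edge, on the underside: (64.5, 0, 0) mm in the cover's frame. The lip is the last 14 mm of the cover, 60 mm wide, 4 mm thick, flush with the underside. At the start it rests on the recess floor, about 20 to 40 mm short of the slot's back wall.
- cover_rear (a point): Middle of the cover's rear edge, on the upper face: (-64.5, 0, 6) mm in the cover's frame. When the lip is pushed home, the rear slides off the shoulder onto the latch's slope and the cover rests there, tilted 0.1 to 0.2 rad. It then takes some 6 to 15 N, pressed down on the upper face just in front of the ridge, to snap in.
- cover_ridge (a point): Middle of the top of the cover's push ridge: (-52.5, 0, 19) mm in the cover's frame. The ridge is 8 mm thick (x), 50 mm wide (y) and 13 mm high above the upper face.
- cover_latch (a joint): Yellow spring latch, 50 mm wide, in the shoulder's face. It slopes from the shoulder's top edge down to a nose that stands 7 mm out over the recess, 62.5 to 67 mm high. Value: how far it is pushed back (unit -x), m: 0 = out, as at the start and when snapped over the cover; limit 0.010. Spring 2 N at 0, 4 N at 7 mm.
- lock_bolt (a joint): Red sliding lock bolt on the unit's +y side deck. Value: travel toward the cover (unit -y), m: 0 = open, 0.014 = stop, fully in, its tongue 9 mm over the seated cover's edge. It starts within 2 mm of open, stays where it is left and takes about 2 N to slide.
- bolt_knob (a point): Centre of the bolt's upright red knob, 16 (x) x 8 (y) x 15 mm; at (-30, 66, 76) mm in the unit frame when the bolt is at 0. The knob's foot, the bolt's top face, is 68.5 mm above the table; two black guides 71 mm high stand beside it, 11 to 17 mm from its centre in x.
- flush_cutters: Bystander: side cutters with red grips lying flat, 129 (x) x 53 x 12 mm, beside the unit's -y side. Origin: centre of the underside.
- clip_tin: Bystander: open round pale tin, 66 mm across, 31 mm high, beside the unit's +y side. Origin: centre of its underside.
- dropper: Bystander: small upright dropper bottle, amber with a black cap, 34 mm across, 102 mm high, behind the unit's hood. Origin: centre of its underside.
Not all that is in view belongs to the job. Several things have the shape of the cover; the one meant has the colours described above.

How it is judged (in metres and radians):
On the way, in this order (a step that is already met when the one before it is completed fails the run):
1. the cover's lip is hooked well into the slot, while the lock bolt is still open (x of cover_lip in the frame of filter_unit above 0.067 m and z of cover_lip in the frame of filter_unit below 0.0625 m and value of joint lock_bolt below 0.005 m), for 0.1 s.
2. the cover is pressed flat and the latch has snapped over it, while the lock bolt is still open (z of cover_rear in the frame of filter_unit below 0.0625 m and z of cover_lip in the frame of filter_unit below 0.057 m and x of cover_lip in the frame of filter_unit above 0.068 m and angle between the z axis of cover and the z axis of filter_unit, either way round below 0.04 rad and value of joint cover_latch below 0.002 m and value of joint lock_bolt below 0.005 m), for 0.2 s.
At the end, for the whole second after the job is handed in: The cover lies at rest flat in the recess (within 0.04 rad, rear upper edge below 62.5 mm), its lip at least 8 mm deep in the slot, the latch sprung out over its rear edge (latch below 2 mm), and the lock bolt pushed in by at least 11.5 of its 14 mm (z of cover_rear in the frame of filter_unit below 0.0625 m and z of cover_lip in the frame of filter_unit below 0.057 m and x of cover_lip in the frame of filter_unit above 0.068 m and angle between the z axis of cover and the z axis of filter_unit, either way round below 0.04 rad and value of joint cover_latch below 0.002 m and value of joint lock_bolt above 0.0115 m and linear speed of cover below 0.02 m/s); the robot touches nothing.
It fails at once if the flush cutters is moved by more than 20 mm (distance of flush_cutters from where it was at the start of the episode above 0.02 m).
It fails at once if the clip tin is moved by more than 20 mm (distance of clip_tin from where it was at the start of the episode above 0.02 m).
It fails at once if the dropper is moved by more than 20 mm (distance of dropper from where it was at the start of the episode above 0.02 m).
It fails at once if the fingers force the cover with more than 45 N (contact force between the fingers and cover above 45 N).
It also fails if it takes over 40 s, if anything falls off the work surface, if the arm or the gripper's body presses on something with over 40 N, if the wrist force passes 120 N, or if a joint passes its speed limit or range.

## Robot

A 6-joint arm with a two-finger parallel gripper is mounted at the origin on a cart in front of the work surface, level with it; the furniture and walls round the work are solid. World frame = base frame: x ahead of the robot, y to its left, z up, the work surface at z = 0. Lengths are in m, angles in degrees, forces in N, time in s.
With the tool pointing down it reaches from about 0.325 to 0.775 m from the base axis. Payload 5.5 kg.
Tool frame: the origin (TCP) lies at the centre of the arm's flange, where the gripper is bolted on; the fingertips stand 182 mm ahead of it and the grasp point (between the pads) lies 163 mm ahead of it; z points along the fingers, y is the line along which they close (so a half turn about z gives the same grasp; the last joint's range is limited). The gripper opens to 88 mm and grips with 3 to 60 N. Pads are 20 mm wide; open, the fingers measure 115 mm over their backs; the gripper's body (75 mm by 178 mm) begins 61 mm behind the grasp point.
Start: joints at [-79.337, 5.22, 70.514, -0, 104.267, -3.249], TCP at [0.144, -0.582, 0.405] pointing down, gripper open.
Joint ranges: [-164.24, 164.24], [-49.07, 125.15], [9.68, 141.18], [-86.29, 266.29], [3.28, 154.24], [-151.56, 151.56]. Speed limits (degrees/s): [147.25, 147.25, 172.46, 180, 180, 180].

## Interface

Orientations are given as [roll, pitch, yaw] about the fixed x, y, z axes, in that order (R = Rz(yaw) Ry(pitch) Rx(roll)).
In Python, from station import r gives the robot as it stands. The module is installed in compiled form; this text tells all that it offers. Calls block until the motion is done:
- r.reach(position, orientation): joint-space move of the TCP to a pose.
- r.servo_line(position, rotation=None, speed=0.15): straight line of the TCP; rotation=None keeps the orientation; speed is the mean speed in m/s.
- r.move_joints(angles): joint-space move.
- r.let_go() and r.grab(squeeze=None): open the fingers fully, or close them until they stop; squeeze is the grip in N (None keeps the last).
- r.wait(seconds).
- r.inverse_kinematics(position, orientation): joint angles nearest the present ones, or None.
- r.sense(): the state.
- r.snapshot(name): name is "side" or "top"; returns a dict with "frame" (384x512x3 uint8, red, green, blue), "fx", "fy", "cx", "cy" (pixels), "R" (3x3) and "t" (3): a world point X has camera coordinates R X + t. Camera axes: x right, y down, z forward; pixel columns grow to the right and rows downward; lengths in m; the calibration is good to about 2 mm. A picture is of the moment at which its call begins. There is no depth.
A pose or a line that the arm cannot do raises r.IKError and nothing moves.
- r.hand_in(): hands the job in; it is judged then, once.
The state is a dict: "clock": time; "joints": joint angles; "joint_vel": joint speeds; "joint_torque": joint torques, N m; "tcp_pos": TCP position; "orientation": TCP orientation; "contact_force": force on the tool from outside, world axes, zero at the start; "torque": the same for the moment, N m; "opening": finger opening in m; "gripper_force": force on a finger pad.
Only numpy, scipy, OpenCV 4.12 (cv2) and the standard library are available. Lean on these libraries where they do the work, as an engineer would, in place of code of your own. Each camera call takes 0.05 s, during which the arm holds its last target. There are 200 camera calls.

## Working session

There is one attempt and no reset: what is moved stays moved. The work goes in short steps, each a Python script; the robot and the scene stay as the last script left them, time stands still between calls to the robot, and variables do not carry over. Pictures are saved under pics/ and viewed, at most 10 in all, crops included, and the job is handed in when it is done.

```bash
mkdir -p pics; python3 - <<'E'
from station import r
import cv2,pickle,numpy as np
d={}
for n in("side","top"):
    s=r.snapshot(n); d[n]=s
    cv2.imwrite(f"pics/{n}0.png",cv2.resize(s["frame"][:,:,::-1],(768,576),interpolation=cv2.INTER_CUBIC))
    R=np.array(s["R"]);print(n,-R.T@np.array(s["t"]),R[2],s["fx"])
pickle.dump(d,open("d0.pkl","wb"))
E
```

```text
side [ 0.6594303  -0.7037931   0.67182818] [-0.07450324  0.77075011 -0.63276657] 357.8302590537798
top [0.34742208 0.01818631 1.38070198] [ 0.19046273 -0.01086105 -0.98163434] 469.0768030294568
```

View pics/top0.png

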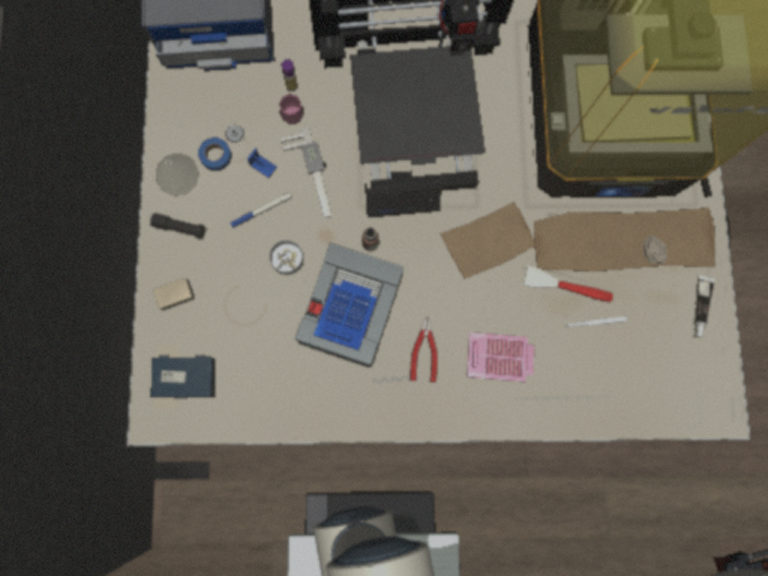

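View pics/side0.png

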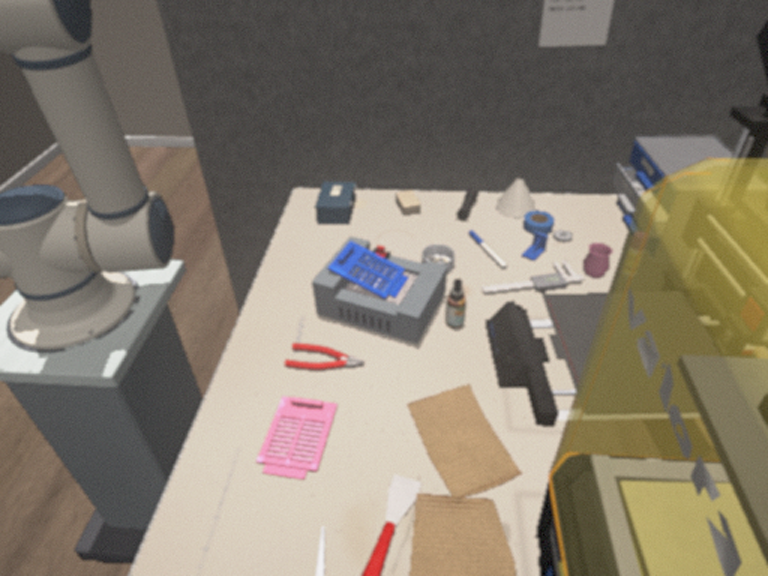

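The top view shows the unit with its blue cover at about (350,303), and the pink grille at (500,357). In the side view they are at (375,280) and (298,437). The blue one fits the description and lies askew on the housing. I'll enlarge it to confirm.

```bash
python3 - <<'E'
import cv2,pickle,numpy as np
d=pickle.load(open("d0.pkl","rb"))
a=d["top"]["frame"][155:250,190:300,::-1]; b=d["side"]["frame"][150:240,200:320,::-1]
a=cv2.resize(a,None,fx=6,fy=6,interpolation=cv2.INTER_CUBIC)[:570,:400+260]
cv2.imwrite("pics/ctop.png",a); cv2.imwrite("pics/cside.png",cv2.resize(b,None,fx=6,fy=6,interpolation=cv2.INTER_CUBIC))
E
```

```text
(no output)
```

View pics/ctop.png

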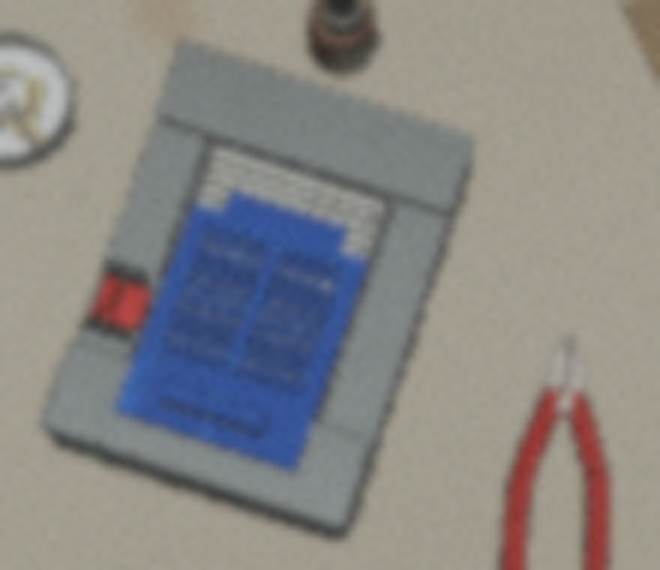

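View pics/cside.png

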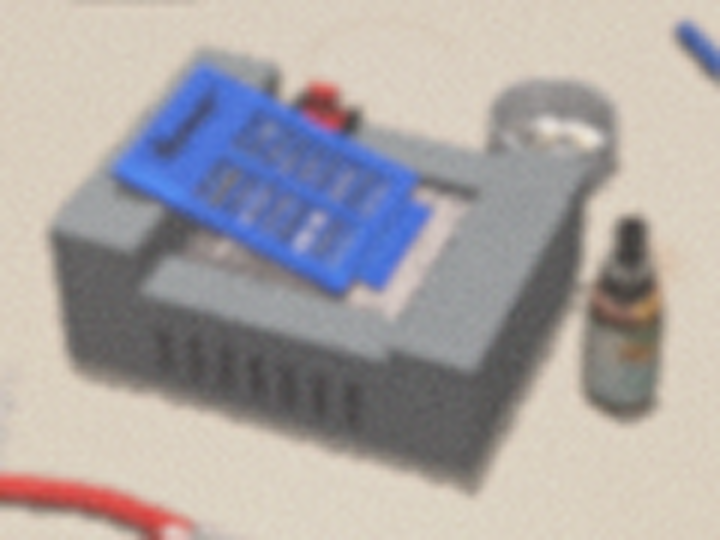

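The crops confirm it. The blue grille is on the grey unit with its lip resting on the mat short of the hood. In the top crop the lip corners are (232,193) and (348,228), the rear corners (118,410) and (295,468). The red knob is at (125,302) and the hood corners are (182,40) and (473,138).

```bash
cat > h.py <<'E'
import numpy as np,cv2,pickle
from scipy.optimize import least_squares
def ray(s,uv,z):
    R=np.array(s["R"]);t=np.array(s["t"]);c=-R.T@t
    d=R.T@np.array([(uv[0]-s["cx"])/s["fx"],(uv[1]-s["cy"])/s["fy"],1])
    return c+d*(z-c[2])/d[2]
def crop(p,o,k=6): return (np.array(p)+.5)/k-.5+np.array(o)
def toU(X,P):
    c,s=np.cos(P[2]),np.sin(P[2]);d=X[:2]-P[:2]
    return np.array([c*d[0]+s*d[1],-s*d[0]+c*d[1],X[2]])*1000
E
python3 - <<'E'
from h import *
d=pickle.load(open("d0.pkl","rb"))
def fit(name,o,C):
    s=d[name];A=np.array([ray(s,crop(p,o),u[2]/1e3) for p,u in C]);U=np.array([u for p,u in C])
    f=lambda P:np.concatenate([toU(a,P)[:2]-u[:2] for a,u in zip(A,U)])
    q=least_squares(f,[.5,.07,0],x_scale=[.1,.1,.1]);print(name,q.x,np.round(q.fun.reshape(-1,2),1).tolist());return q.x
T=[((182,40),(100,75,70)),((473,138),(100,-75,70)),((165,118),(60,75,70)),((447,213),(60,-75,70)),((45,428),(-100,75,84)),((340,530),(-100,-75,84)),((365,443),(-56,-75,84)),((80,345),(-56,75,84))]
P=fit("top",(190,155),T)
S=[((480,372),(100,-75,70)),((585,180),(100,75,70)),((390,352),(60,-75,70)),((52,232),(-100,-75,84)),((132,250),(-56,-75,84)),((205,50),(-100,75,84)),((278,68),(-56,75,84))]
P2=fit("side",(200,150),S)
for name,o,L in(("top",(190,155),[("lipL",(232,193),58),("lipR",(348,228),58),("rearL",(118,410),98),("rearR",(295,468),98),("ridgeL",(165,397),108),("ridgeR",(268,425),108),("knob",(118,298),83)]),
 ("side",(200,150),[("lipL",(432,207),58),("lipR",(375,290),58),("rearL",(205,65),98),("rearR",(115,172),98),("knob",(322,90),83)])):
    for n,p,z in L: print(name,n,np.round(toU(ray(d[name],crop(p,o),z/1e3),P),1),np.round(toU(ray(d[name],crop(p,o),z/1e3),P2),1))
# top-camera dropper cap
for n,uv,z in(("cap",crop((345,10),(190,155)),.102),):print(n,ray(d["top"],uv,z))
E
```

```text
top [ 0.57848385  0.0381938  -0.33712016] [[0.0, 0.1], [-0.7, 2.6], [1.1, -4.9], [0.5, 2.9], [1.3, -2.9], [0.5, 2.7], [-1.7, 4.6], [-1.0, -5.2]]
side [ 0.5803055   0.03499717 -0.34331903] [[0.4, 4.9], [-2.0, -9.2], [2.0, 1.6], [3.5, 0.9], [-2.7, 3.7], [1.9, -0.9], [-3.1, -1.0]]
top lipL [39.1 29.  58. ] [36.1 31.6 58. ]
top lipR [ 40.8 -29.2  58. ] [ 38.2 -26.6  58. ]
top rearL [-81.4  41.4  98. ] [-84.4  43.3  98. ]
top rearR [-80.5 -44.   98. ] [-83.1 -42.1  98. ]
top ridgeL [-69.9  22.1 108. ] [-72.8  24.  108. ]
top ridgeR [-67.  -26.5 108. ] [-69.6 -24.5 108. ]
top knob [-30.2  60.6  83. ] [-33.4  62.8  83. ]
side lipL [39.1 32.3 58. ] [36.1 35.  58. ]
side lipR [ 37.7 -30.3  58. ] [ 35.1 -27.7  58. ]
side rearL [-79.4  43.6  98. ] [-82.5  45.5  98. ]
side rearR [-79.4 -43.7  98. ] [-81.9 -41.8  98. ]
side knob [-29.8  64.8  83. ] [-33.   67.1  83. ]
cap [ 0.70310896 -0.0020014   0.102     ]
```

```bash
cat >> h.py <<'E'
P=np.array([0.5785,0.0375,-0.338]); YAW=np.degrees(P[2])
def W(x,y,ztip):
    c,s=np.cos(P[2]),np.sin(P[2])
    return [P[0]+(c*x-s*y)/1e3,P[1]+(s*x+c*y)/1e3,ztip/1e3+.182]
def F(r):
    f=np.array(r.sense()["contact_force"]);c,s=np.cos(P[2]),np.sin(P[2])
    return np.array([c*f[0]+s*f[1],-s*f[0]+c*f[1],f[2]])
def shot(r,n,k=4):
    for v,(x0,x1,y0,y1) in(("top",(190,300,155,250)),("side",(200,320,150,240))):
        s=r.snapshot(v);pickle.dump(s,open(f"{n}_{v}.pkl","wb"))
        a=cv2.resize(s["frame"][y0:y1,x0:x1,::-1],None,fx=k,fy=k,interpolation=cv2.INTER_CUBIC)
        out=a if v=="top" else np.vstack([out[:290],np.zeros((0,out.shape[1],3),np.uint8)])
        if v=="top":A=a
    h=max(A.shape[0],a.shape[0]);pad=lambda m:np.pad(m,((0,h-m.shape[0]),(0,0),(0,0)))
    m=np.hstack([pad(A),pad(a)]);m=m[:, :]
    cv2.imwrite(f"pics/{n}.png",cv2.resize(m,(800,int(m.shape[0]*800/m.shape[1]))))
E
python3 - <<'E'
from h import *
from station import r
print(r.sense()["clock"],r.sense()["orientation"])
O=[180,0,YAW]
r.reach([.42,-.2,.42],O); r.grab(10); print(r.sense()["clock"],r.sense()["opening"])
r.reach(W(-93,0,125),O); r.servo_line(W(-93,0,101),speed=.06)
f0=F(r);print("free",f0,r.sense()["clock"])
L=39.5
for fx in np.arange(-90,-50.5,1.5):
    Lc=39.5+max(0,fx+10+72.6)
    t=np.arctan(30/(Lc+56)); z=54+129*np.sin(t)+6*np.cos(t)+2.5
    r.servo_line(W(fx,0,z),speed=.04)
    f=F(r)-f0; print(round(fx,1),round(z,1),np.round(f,1),round(r.sense()["clock"],1))
    if np.abs(f[0])>12 or f[2]>15: break
shot(r,"p1")
E
```

```text
0.1 [-1.79900414e+02 -5.25404887e-03  1.39114597e+01]
3.1667 0.0005448150429660738
free [0.06066357 0.25438599 0.23067773] 4.8667
-90.0 100.9 [-0.  -0.2 -1.1] 5.1
-88.5 100.9 [-0.2  0.1  0.1] 5.4
-87.0 100.9 [-0.1 -0.9  0.4] 5.6
-85.5 100.9 [-0.1  0.6 -0.5] 5.9
-84.0 100.9 [-0.9 -0.2  0.5] 6.1
-82.5 100.8 [-0.4 -0.1 -0.3] 6.4
-81.0 100.3 [ 0.   0.3 -0.8] 6.6
-79.5 99.8 [-0.3 -0.2 -0.1] 6.9
-78.0 99.3 [ 0.3 -0.1 -0.3] 7.1
-76.5 98.8 [-0.5  0.6 -0.4] 7.4
-75.0 98.3 [-0.2  0.   0. ] 7.6
-73.5 97.8 [-0.  -0.2 -0.6] 7.9
-72.0 97.4 [-1.6 -0.5 -0.3] 8.1
-70.5 96.9 [ 0.1 -0.5  0.7] 8.4
-69.0 96.5 [ 0.  -0.8  0. ] 8.6
-67.5 96.1 [-0.   0.  -0.1] 8.9
-66.0 95.6 [-1.   0.   0.8] 9.1
-64.5 95.2 [-0.9 -0.9  0.3] 9.4
-63.0 94.8 [-0.1  0.2 -0.7] 9.6
-61.5 94.5 [-0.3 -0.7  0.5] 9.9
-60.0 94.1 [ 0.3 -0.1 -0.2] 10.1
-58.5 93.7 [ 0.8 -1.2  1.2] 10.4
-57.0 93.3 [-0.3  0.  -0.6] 10.6
-55.5 93.0 [-0.3  0.6  0.3] 10.9
-54.0 92.6 [ 0.5 -0.3 -0.1] 11.1
-52.5 92.3 [ 0.5 -0.8  0.8] 11.4
-51.0 92.0 [ 0.2 -0.4 -0.7] 11.6
```

View pics/p1.png

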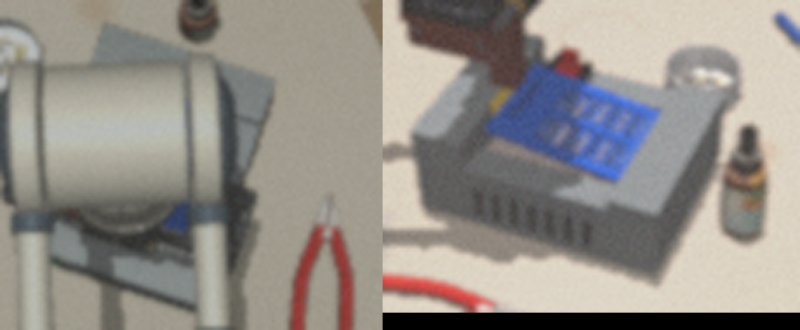

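The side view shows the cover pushed under the hood, with its main front edge at (660,110)–(620,180) and the yellow latch just visible at (497,100), so the rear has dropped onto it. I'll back off, lower the fingers and finish the push with a force guard.

```bash
python3 - <<'E'
from h import *
from station import r
r.servo_line(W(-62,0,92),speed=.08); r.servo_line(W(-62,0,86.3),speed=.05); r.wait(.1)
f0=np.mean([F(r) for _ in range(3)],0);print("free",f0)
for fx in np.arange(-60,-44,1.):
    r.servo_line(W(fx,0,86.3),speed=.03)
    f=F(r)-f0; print(round(fx,1),np.round(f,1))
    if abs(f[0])>7 or abs(f[2])>10: break
print(r.sense()["clock"])
r.servo_line(W(-64,0,88),speed=.08);r.servo_line(W(-64,0,150),speed=.2)
j=r.sense()["joints"];j=list(j);j[0]-=35;r.move_joints(j)
shot(r,"p2");print(r.sense()["clock"])
E
```

```text
free [0.37849739 0.35621226 0.36764483]
-60.0 [-1.3 -0.7 -0.4]
-59.0 [-1.   0.1 -0.2]
-58.0 [ 0.5 -0.7 -0.4]
-57.0 [-0.6 -0.1 -0.5]
-56.0 [-1.8  0.3 -0.4]
-55.0 [ 0.2  0.4 -0.5]
-54.0 [-0.4 -0.9 -0.3]
-53.0 [-1.3  0.1 -0.1]
-52.0 [-6.1 -1.7  1.9]
-51.0 [-10.2  -0.9   3.4]
14.875
16.95
```

View pics/p2.png

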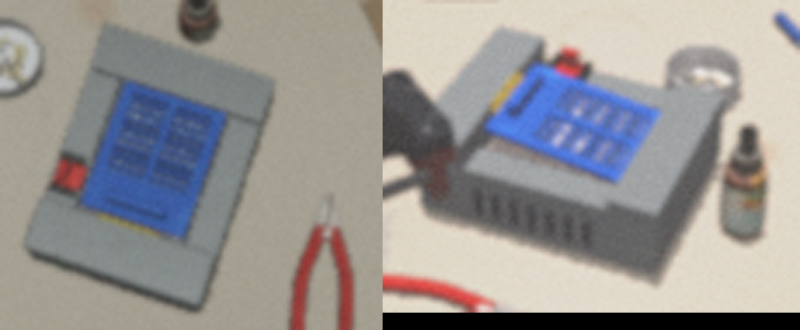

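The cover's front edge sits against the hood edge, (122,82)–(225,115) in the top crop. The rear rests on the yellow latch at (125,222), and the stop force of 10 N confirms the lip is home. Next I press down in front of the ridge.

```bash
python3 - <<'E'
from h import *
from station import r
O=[180,0,YAW]
r.reach(W(-19,0,130),O); r.servo_line(W(-19,0,84),speed=.12); r.wait(.1)
f0=np.mean([F(r) for _ in range(3)],0)
for z in np.arange(80,58.4,-1):
    r.servo_line(W(-19,0,z),speed=.03)
    f=F(r)-f0; print(z,np.round(f,1))
    if abs(f[2])>26 or abs(f[0])>20: break
r.wait(.15);print(np.round(F(r)-f0,1),r.sense()["tcp_pos"][2]-.182)
r.servo_line(W(-19,0,110),speed=.15)
print(r.sense()["clock"])
j=list(r.sense()["joints"]);j[0]-=35;r.move_joints(j)
shot(r,"p3");print(r.sense()["clock"])
E
```

```text
80.0 [-0.2  1.1  1. ]
79.0 [-0.6  0.2 -0.1]
78.0 [-0.4  0.9  0.2]
77.0 [-0.1  1.   0.1]
76.0 [-1.1  0.5 -0.1]
75.0 [-1.4  0.2  3.2]
74.0 [-2.4  0.8  3.2]
73.0 [-2.5  1.6  4. ]
72.0 [-2.5  1.4  3.8]
71.0 [-3.3  0.3  3.9]
70.0 [-0.5  1.1  1. ]
69.0 [-0.5  1.9  1.3]
68.0 [0.4 0.8 0.7]
67.0 [-1.2  0.3  0.1]
66.0 [-0.3  0.7 -0.3]
65.0 [-0.6  0.6  0.3]
64.0 [-1.   0.3  0.3]
63.0 [0.  0.4 0.5]
62.0 [-0.2  1.3 -0.6]
61.0 [-0.3  0.9 -0.2]
60.0 [-0.5  0.2  2.9]
59.0 [-3.2 -0.2  7.2]
[-2.9 -0.1  7.3] 0.0603251126849039
24.9417
26.3167
```

View pics/p3.png

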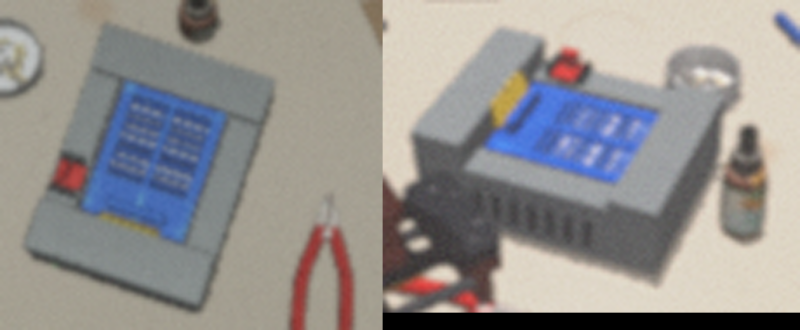

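The cover lies flat with the yellow latch over its rear edge, at (130,222) in the top crop and (508,98) in the side crop. Now the bolt.

```bash
python3 - <<'E'
from h import *
from station import r
O=[180,0,YAW]
r.reach(W(-29,95,110),O); r.servo_line(W(-29,92,74),speed=.15); r.wait(.1)
f0=np.mean([F(r) for _ in range(3)],0);print(r.sense()["clock"])
r.servo_line(W(-29,85,74),speed=.06)
for y in np.arange(84,62,-1.):
    r.servo_line(W(-29,y,74),speed=.04)
    f=F(r)-f0; print(y,np.round(f,1),round(r.sense()["clock"],1))
    if abs(f[1])>9 or abs(f[2])>12: break
r.servo_line(W(-29,90,76),speed=.1);r.servo_line(W(-29,92,120),speed=.25)
j=list(r.sense()["joints"]);j[0]-=30;r.move_joints(j)
shot(r,"p4");print(r.sense()["clock"])
E
```

```text
28.4
84.0 [-1.   1.5  0.4] 28.9
83.0 [-0.   0.1  0.1] 29.2
82.0 [-0.7  0.7 -0.4] 29.4
81.0 [-0.7  1.1 -0. ] 29.7
80.0 [-0.   1.4  0.4] 29.9
79.0 [ 0.5  2.3 -0.8] 30.2
78.0 [-0.1  1.3  0.6] 30.4
77.0 [-0.9  2.4 -0.5] 30.7
76.0 [-0.8  1.7 -0. ] 30.9
75.0 [-0.6  2.2  0.1] 31.2
74.0 [-1.5  1.8 -0.7] 31.4
73.0 [-0.4  2.1 -0.4] 31.7
72.0 [-1.2  1.2  0.3] 31.9
71.0 [-0.9  1.4 -0.9] 32.2
70.0 [ 0.4  1.8 -0.3] 32.4
69.0 [-0.1  1.9 -0.3] 32.7
68.0 [-0.7  3.   0. ] 32.9
67.0 [-0.6  6.8 -0.7] 33.2
66.0 [ 1.   8.7 -3.1] 33.4
65.0 [ 0.  12.7 -2. ] 33.7
35.675
```

View pics/p4.png

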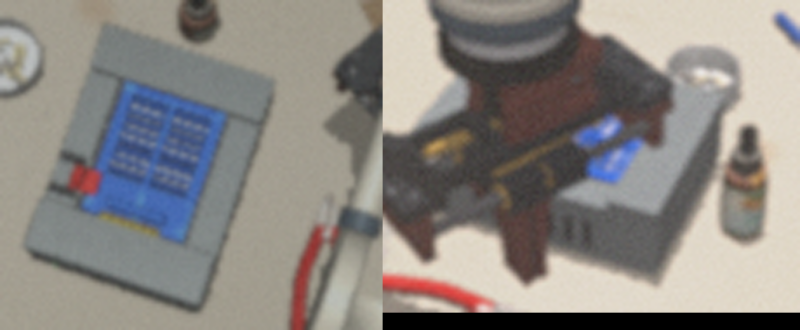

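The bolt is over the cover edge at (85,180), it reached its stop force, the latch is still out at (130,222), and the gripper is clear.

```bash
python3 -c "
from station import r
print(r.hand_in())"
```

```text
the job is handed in; nothing more can be done
None
```

I handed the job in at about 36 s: the cover is home in the slot and lies flat with the latch snapped over it, the lock bolt was then pushed in to its stop, and none of the bystanders was touched; the hand-in call returned no verdict.

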